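Line up the packing pieces by height along the fence

ROBOT

A 6-joint arm with a two-finger parallel gripper is mounted at the origin on a cart in front of the work surface, level with it; the furniture and walls round the work are solid. World frame = base frame: x ahead of the robot, y to its left, z up, the work surface at z = 0. Lengths are in m, angles in degrees, forces in N, time in s.
With the tool pointing down it reaches from about 0.35 to 0.975 m from the base axis. Payload 4.9 kg.
Tool frame: the origin (TCP) lies on the centre line of the jaws, within the pads' length; the fingertips stand 22 mm ahead of it and the grasp point (between the pads) lies 3 mm ahead of it; z points along the fingers, y is the direction in which the jaws open and shut (so a half turn about z gives the same grasp; the last joint's range is limited). The gripper opens to 85 mm and grips with 20 to 120 N. Pads are 22 mm wide; open, the fingers measure 114 mm over their backs; the gripper's body (76 mm by 85 mm) begins 54 mm behind the grasp point. The pads swing forward as they close: fully open they stand 13 mm farther back than shut.
Start: joints at [-80.558, 3.019, 92.412, -0, 84.569, -6.818], TCP at [0.175, -0.6, 0.253] pointing down, gripper open.
Joint ranges: [-172.51, 172.51], [-57.92, 126.97], [3.15, 148.05], [-58.71, 238.71], [5.1, 150.11], [-179.66, 179.66]. Speed limits (degrees/s): [147.25, 147.25, 180, 180, 180, 180].

INTERFACE

Orientations are given as a 3x3 rotation matrix whose columns are the frame's x, y, z axes.
In Python, from rig import sense, grab_frame, calibration, finish_job gives the robot as it stands.
- The arm moves only by the shell command python3 -m crank 'ROWS' [FORCE]. ROWS is JSON, a list of rows, each a list of 5 numbers: the shift along the tool's x, y, z normalised to -1 to 1, where 1 is 500 mm, then the turn about the tool's z normalised to -1 to 1, where 1 is 45 degrees, then the opening, from 0 (shut) to 1 (fully open). A call has 1 to 5 rows; each row is the pose to reach, as a shift and turn from the pose commanded when the call began, along the tool's axes at that moment; what a row does not reach only later rows make up. A row lasts 1/8 s, in which the tool goes at most 62.5 mm and 10.7 degrees, less where a joint would pass 70% of its speed; a pose out of reach is approached as far as the arm can. A call with a number of a shift or a turn outside -1 to 1 is refused whole. A call with a gripper value outside its range is refused whole. The fingers move at their own pace and stop on an object; FORCE is the grip in N (left out, the last holds). Time passes only in rows, so rows that repeat a pose let the fingers close. It gives the time, the measured TCP pose, the force and the opening at its end, in the units of the state.
- sense(): the state, without advancing time (a new reading comes with each control period).
- grab_frame(name): name is "scene" or "top"; returns (picture, depth): 400x640x3 uint8, red, green, blue; 400x640 float32, m along the optical axis (not along the pixel's ray), 0 where there is no reading.
- calibration(name): a dict with "vfov" (degrees; the focal length in pixels is half the picture's height over the tangent of half this angle, whatever the lens; pixels are square), "cx", "cy" (the principal point, pixels), "view" (4x4, takes a point from world to camera coordinates). Camera axes: x right, y down, z forward; pixel columns grow to the right and rows downward; lengths in m; the calibration is good to about 2 mm. A picture is of the moment at which its call begins. calibration takes no time and is no camera call.
- finish_job(): hands the job in, once; it reports no verdict.
The state is a dict: "time_s": time; "q": joint angles; "joint_velocities": joint speeds; "tau": joint torques, N m; "tool_pos": TCP position; "ee_rot": TCP orientation; "wrist_force": force on the tool from outside, world axes, zero at the start; "ft_torque": the same for the moment, N m; "gripper_width": opening from 0.0 (shut) to 1.0 (fully open).
Only numpy, scipy, OpenCV 4.12 (cv2) and the standard library are available. Lean on these libraries where they do the work, as an engineer would, in place of code of your own. Each camera call takes 0.05 s, during which the arm holds its last target.

TASK

Lay the four loose steel packing pieces that lie near the tape measure on the four rubber pads in front of the fence, one to a pad, in order of height: the tallest on the pad at the end of the row where the upright post stands, then each lower one next to it, down to the single flat strip on the last pad. Set each piece down flat as it lies now, lengthwise along its pad and in the middle of it, to about a centimetre, and leave the yellow tape measure where it stands.

Things in the scene. Friction and masses are not known exactly. Their poses are not given: they have to be found in the camera images.
- strip_mid (a point): Lowest piece: single flat dark steel strip with one hole near an end, 118 long (its own x) x 36 wide (y) x 6 mm high, about 0.2 kg, lying by itself flat on the table (the overlapping row of such strips far to the right is not part of the job); the point is its centre, 3 mm above its underside. Grip across the width.
- low_stack_mid (a point): Second lowest piece: low stack of three steel strips, fused into one solid piece whose layers are slightly askew, about 120 long (its own x) x 38 to 43 wide (y) x 18 mm high, about 0.6 kg; the point is its centre, 9 mm above its underside. Grip across the width.
- high_stack_mid (a point): Second highest piece: high stack of five steel strips, fused into one solid piece whose layers are slightly askew, about 125 long (its own x) x 38 wide (y) x 30 mm high, up to about 1 kg; the point is its centre, 15 mm above its underside. Grip across the width.
- tube_mid (a point): Highest piece: cut-off of bright rectangular steel tube with open ends, 118 long (its own x) x 30 wide (y) x 50 mm high, walls 3 mm, about 0.4 kg, standing on its narrow side; the point is its centre, 25 mm above its underside. Grip across the width.
- pad_1: Flat black rubber pad fixed to the table, 140 long (its own x) x 56 x 3 mm, one of four alike in a row in front of the aluminium fence, 80 mm from centre to centre; origin at the middle of its underside, its top 3 mm higher; +x points towards the fence, the row runs along y (pad_1, pad_2, pad_3, pad_4 in order towards +y).
- pad_2: Flat black rubber pad fixed to the table, 140 long (its own x) x 56 x 3 mm, one of four alike in a row in front of the aluminium fence, 80 mm from centre to centre; origin at the middle of its underside, its top 3 mm higher; +x points towards the fence, the row runs along y (pad_1, pad_2, pad_3, pad_4 in order towards +y).
- pad_3: Flat black rubber pad fixed to the table, 140 long (its own x) x 56 x 3 mm, one of four alike in a row in front of the aluminium fence, 80 mm from centre to centre; origin at the middle of its underside, its top 3 mm higher; +x points towards the fence, the row runs along y (pad_1, pad_2, pad_3, pad_4 in order towards +y).
- pad_4: Flat black rubber pad fixed to the table, 140 long (its own x) x 56 x 3 mm, one of four alike in a row in front of the aluminium fence, 80 mm from centre to centre; origin at the middle of its underside, its top 3 mm higher; +x points towards the fence, the row runs along y (pad_1, pad_2, pad_3, pad_4 in order towards +y).
- end_post: Upright round bright steel post, 24 mm in diameter and 80 mm high on a dark 34 mm square foot, fixed to one end of the 25 mm high aluminium fence behind the row of pads (sometimes the pad_1 end, sometimes the pad_4 end); about 0.125 m from the centre of the end pad next to it; it marks the end for the tallest piece. The other end of the fence has only a thin flat aluminium plate. Origin at the middle of its underside.
- tape_mid (a point): Yellow tape measure, 36 x 68 x 62 mm high, standing loose on the table near the pieces; not to be moved. The point is its centre.

How it is judged (in metres and radians):
At the end, for the whole second after the job is handed in: On the pad next to the post lies the tube, then the high stack, the low stack and the strip, one to a pad: each centre within 15 mm of its pad's centre, its length within 0.2 rad of the pad's, upright within 0.12 rad, resting on the pad (height within 5 mm), all released and at rest (((horizontal distance between end_post and pad_4 below 0.15 m and horizontal distance between strip_mid and pad_1 below 0.015 m and angle between the x axis of strip_mid and the x axis of pad_1, either way round below 0.2 rad and angle between each of strip_mid, low_stack_mid, high_stack_mid, tube_mid's own z axis and vertical below 0.12 rad and z of strip_mid in the frame of pad_1 between 0.001 and 0.011 m and horizontal distance between low_stack_mid and pad_2 below 0.015 m and angle between the x axis of low_stack_mid and the x axis of pad_2, either way round below 0.2 rad and z of low_stack_mid in the frame of pad_2 between 0.007 and 0.017 m and horizontal distance between high_stack_mid and pad_3 below 0.015 m and angle between the x axis of high_stack_mid and the x axis of pad_3, either way round below 0.2 rad and z of high_stack_mid in the frame of pad_3 between 0.013 and 0.023 m and horizontal distance between tube_mid and pad_4 below 0.015 m and angle between the x axis of tube_mid and the x axis of pad_4, either way round below 0.2 rad and z of tube_mid in the frame of pad_4 between 0.023 and 0.033 m) or (horizontal distance between end_post and pad_1 below 0.15 m and horizontal distance between tube_mid and pad_1 below 0.015 m and angle between the x axis of tube_mid and the x axis of pad_1, either way round below 0.2 rad and angle between each of tube_mid, high_stack_mid, low_stack_mid, strip_mid's own z axis and vertical below 0.12 rad and z of tube_mid in the frame of pad_1 between 0.023 and 0.033 m and horizontal distance between high_stack_mid and pad_2 below 0.015 m and angle between the x axis of high_stack_mid and the x axis of pad_2, either way round below 0.2 rad and z of high_stack_mid in the frame of pad_2 between 0.013 and 0.023 m and horizontal distance between low_stack_mid and pad_3 below 0.015 m and angle between the x axis of low_stack_mid and the x axis of pad_3, either way round below 0.2 rad and z of low_stack_mid in the frame of pad_3 between 0.007 and 0.017 m and horizontal distance between strip_mid and pad_4 below 0.015 m and angle between the x axis of strip_mid and the x axis of pad_4, either way round below 0.2 rad and z of strip_mid in the frame of pad_4 between 0.001 and 0.011 m)) and linear speed of each of strip, low_stack, high_stack, tube below 0.02 m/s); the robot touches nothing.
It fails at once if the tape measure is pushed more than 30 mm (distance of tape_mid from where it was at the start of the episode above 0.03 m).
It also fails if it takes over 99 s, if anything falls off the work surface, if the arm or the gripper's body presses on something with over 40 N, if the wrist force passes 120 N, or if a joint passes its speed limit or range.

## Working session

There is one attempt and no reset: what is moved stays moved. The work goes in short steps, Python scripts to look and compute and a shell command to move; the robot and the scene stay as the last step left them, time stands still between calls to the robot, and variables do not carry over. Pictures are saved under pics/ and viewed, and the job is handed in when it is done.

```bash
mkdir -p pics; ls; python3 - <<'E'
from rig import *
import cv2,numpy as np
for n in("scene","top"):
    p,d=grab_frame(n); np.savez(f'{n}0.npz',p=p,d=d); cv2.imwrite(f'pics/{n}0.png',p[...,::-1])
    c=calibration(n); print(n,c)
s=sense(); print(s)
E
```

```text
pics
scene {'vfov': 48.076637284328186, 'cx': 325.81727541216856, 'cy': 194.88237557151157, 'view': array([[-0.11157451,  0.99374829,  0.00393266,  0.13986678],
       [ 0.8586591 ,  0.0983978 , -0.50301335, -0.50205339],
       [-0.50025562, -0.05274666, -0.86426969,  1.54651511],
       [ 0.        ,  0.        ,  0.        ,  1.        ]])}
top {'vfov': 56.847980958641394, 'cx': 324.1527502078759, 'cy': 202.38875877540033, 'view': array([[-0.0139773 , -0.99986748,  0.00834639, -0.08708567],
       [-0.99386791,  0.0129768 , -0.10980978,  0.60768662],
       [ 0.10968692, -0.00983006, -0.99391758,  0.86226782],
       [ 0.        ,  0.        ,  0.        ,  1.        ]])}
{'time_s': 0.1, 'q': array([-8.05583489e+01,  3.05559578e+00,  9.24861286e+01, -1.20647430e-03,
        8.45693034e+01, -6.81785454e+00]), 'joint_velocities': array([-0.05958406,  0.01700907, -0.09117434,  0.10685195, -0.13327029,
       -0.01781576]), 'tau': array([-1.17178733e-03, -3.94909501e+01, -3.71364856e+01, -2.41712805e-04,
        3.93787224e-03, -1.85914899e-05]), 'tool_pos': array([ 0.17490243, -0.59946718,  0.25214314]), 'ee_rot': array([[ 9.60002888e-01,  2.79989894e-01, -3.38561023e-04],
       [ 2.79990020e-01, -9.60001014e-01,  1.90810921e-03],
       [ 2.09232369e-04, -1.92658406e-03, -9.99998122e-01]]), 'wrist_force': array([-0.2592824 , -0.03718609,  1.03579255]), 'ft_torque': array([ 0.03722866, -0.02140247,  0.00941605]), 'gripper_width': 0.9979753246172306}
```

View pics/scene0.png

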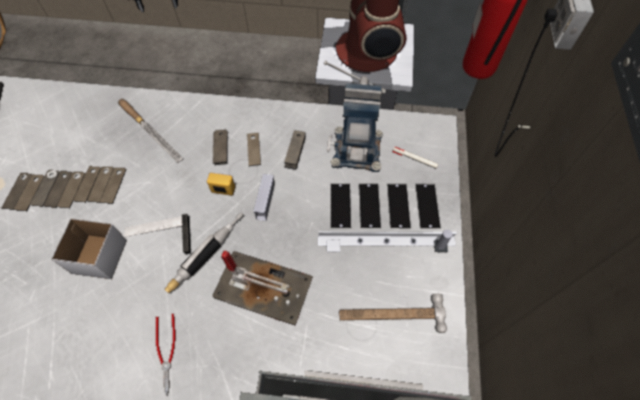

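View pics/top0.png

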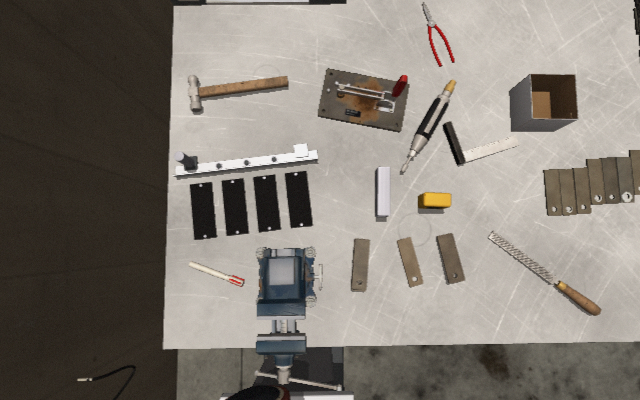

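```bash
cat > h.py <<'E'
from rig import *
import cv2,numpy as np
def K(n):
    c=calibration(n); f=200/np.tan(np.radians(c['vfov']/2)); return c,f
def proj(n,P):
    c,f=K(n); q=c['view']@np.append(P,1); return f*q[0]/q[2]+c['cx'],f*q[1]/q[2]+c['cy']
def cloud(n,d):
    c,f=K(n); v,u=np.mgrid[:400,:640]
    P=np.stack([(u-c['cx'])/f*d,(v-c['cy'])/f*d,d],-1)
    V=c['view']; W=(P-V[:3,3])@V[:3,:3]; W[d<=0]=np.nan; return W
def ray(n,u,v,z):
    c,f=K(n); V=c['view']; R=V[:3,:3]; o=-R.T@V[:3,3]
    r=R.T@np.array([(u-c['cx'])/f,(v-c['cy'])/f,1]); return (o+r*(z-o[2])/r[2])[:2]
E
python3 - <<'E'
from h import *
for n in("scene","top"):
    print(n,proj(n,[0.175,-.6,.25]),proj(n,[0,0,0]),proj(n,[.5,0,0]))
    z=np.load(n+'0.npz');W=cloud(n,z['d'])
    big=cv2.resize(z['p'],None,fx=3,fy=3,interpolation=cv2.INTER_CUBIC)
    if n=='top': pts=dict(pads=(255,205),tube=(383,190),tape=(435,200),a=(360,265),b=(410,262),c=(450,260),post=(186,160),vise=(285,270), tbl=(340,200))
    else: pts=dict(pads=(370,205),tube=(263,195),a=(296,150),b=(254,150),c=(220,147),vise=(360,130),tbl=(310,180))
    for k,(u,v) in pts.items(): print(k,np.round(W[v,u],3))
    x0=160 if n=='top' else 190
    if n=='top': crop=big[130*3:310*3, 165*3:425*3]; crop2=big[130*3:310*3,330*3:480*3]
    else: crop=big[110*3:270*3,200*3:460*3]; crop2=None
    cv2.imwrite(f'pics/{n}_c.png',crop[...,::-1])
    if crop2 is not None: cv2.imwrite(f'pics/{n}_c2.png',crop2[...,::-1])
E
```

```text
scene (np.float64(158.73396129790493), np.float64(6.1080254618282765)) (np.float64(366.37056336280517), np.float64(49.31589423558552)) (np.float64(354.8990661530168), np.float64(169.7283385913478))
pads [0.616 0.05  0.008]
tube [ 0.642 -0.237  0.05 ]
a [ 0.473 -0.174  0.032]
b [ 0.47  -0.301  0.008]
c [ 0.477 -0.4    0.017]
vise [0.447 0.003 0.116]
tbl [ 0.551 -0.124  0.002]
top (np.float64(620.5630669502302), np.float64(432.8891899746569)) (np.float64(286.8324409760258), np.float64(462.8110906631909)) (np.float64(286.24833696676683), np.float64(247.01320907544016))
pads [0.606 0.078 0.   ]
tube [ 0.633 -0.236  0.05 ]
tape [ 0.606 -0.356  0.061]
a [ 0.455 -0.179  0.03 ]
b [ 0.459 -0.304  0.009]
c [ 0.463 -0.4    0.018]
post [0.708 0.23  0.065]
vise [ 0.452 -0.008  0.114]
tbl [ 0.615 -0.136  0.002]
```

View crops.

View pics/top_c.png

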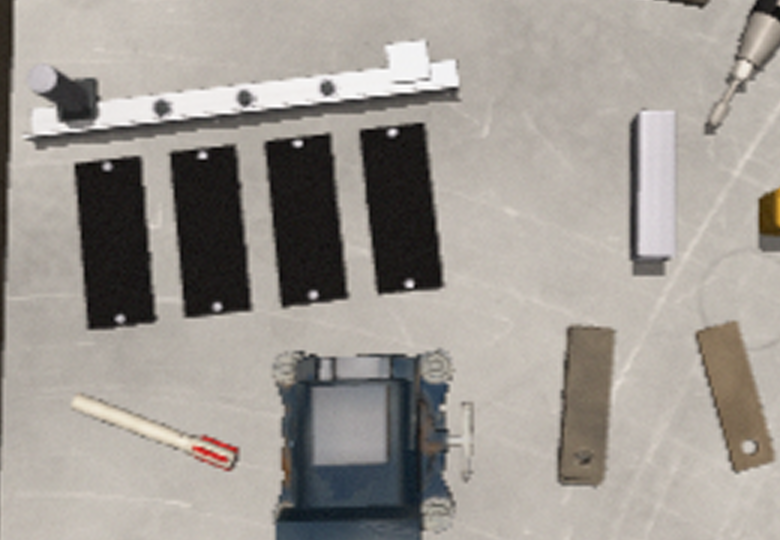

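View pics/top_c2.png

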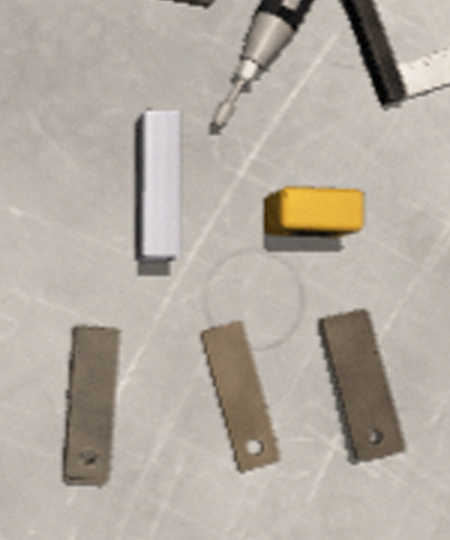

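View pics/scene_c.png

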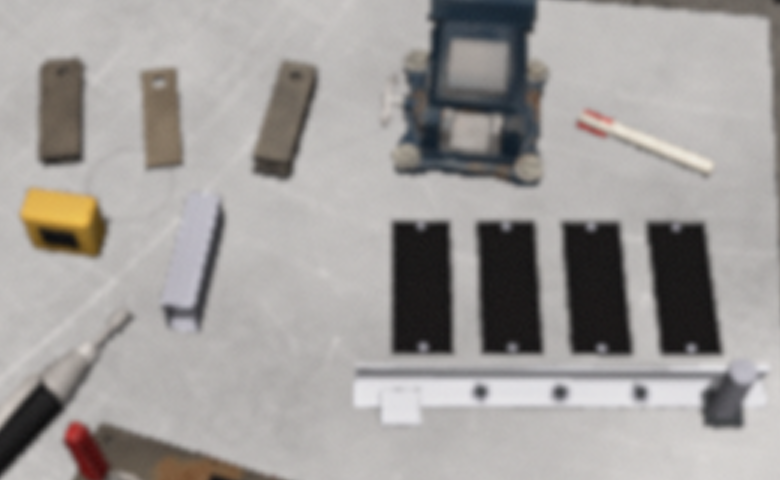

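```bash
cat > meas.py <<'E'
from h import *
def rect(P):
    (c,(w,h),a)=cv2.minAreaRect(P.astype(np.float32)*1000)
    b=cv2.boxPoints((c,(w,h),a)); e=b[1]-b[0]; e2=b[2]-b[1]
    L=e if np.linalg.norm(e)>np.linalg.norm(e2) else e2
    if L[0]<0:L=-L
    return np.round(np.array(c)/1000,4),sorted([round(w,1),round(h,1)]),round(np.degrees(np.arctan2(L[1],L[0])),1)
def polyz(n,pts,z): return np.array([ray(n,u,v,z) for u,v in pts])
E
python3 - <<'E'
from meas import *
for n in("scene","top"):
    z=np.load(n+'0.npz');W=cloud(n,z['d']);p=z['p'].astype(int)
    print(n)
    # objects: region, by colour/ height
    roi=(W[...,0]>.38)&(W[...,0]<.72)&(W[...,1]>-.46)&(W[...,1]<-.13)
    tblz=np.nanmedian(W[(W[...,0]>.55)&(W[...,0]<.7)&(W[...,1]>-.2)&(W[...,1]<-.1)][:,2]);print('table z',tblz)
    m=(roi&(W[...,2]-tblz>.0045)).astype(np.uint8)
    k,lab,st,ce=cv2.connectedComponentsWithStats(m)
    for i in range(1,k):
        if st[i,4]<100: continue
        Q=W[lab==i]; t=np.nanpercentile(Q[:,2],90); Q2=Q[Q[:,2]>t-.004]
        print('obj n',st[i,4],'top z',round(t,4),rect(Q2[:,:2]))
    m=((p.sum(-1)<110)&(W[...,0]>.5)&(W[...,0]<.72)&(W[...,1]>-.1)&(W[...,1]<.25)).astype(np.uint8)
    m=cv2.morphologyEx(m,cv2.MORPH_CLOSE,np.ones((3,3)))
    k,lab,st,ce=cv2.connectedComponentsWithStats(m)
    for i in range(1,k):
        if st[i,4]<300: continue
        v,u=np.nonzero(lab==i); P=np.array([ray(n,a,b,.003) for a,b in zip(u,v)])
        print('pad',st[i,4],rect(P),np.median(W[lab==i][:,2]))
    V=W[(W[...,1]>-.12)&(W[...,1]<.14)&(W[...,0]<.56)&(W[...,0]>.25)&(W[...,2]>.02)]
    for h in(.02,.05,.09,.13,.17): 
        Q=V[V[:,2]>h]
        if len(Q): print('vise',h,len(Q),Q.min(0),Q.max(0))
E
```

```text
scene
table z 0.0009253503272246244
obj n 493 top z 0.0217 (array([ 0.4713, -0.4001]), [35.8, 120.5], np.float32(12.9))
obj n 527 top z 0.0339 (array([ 0.4591, -0.1811]), [36.2, 119.6], np.float32(-6.0))
obj n 316 top z 0.0104 (array([ 0.463 , -0.3053]), [36.2, 119.9], np.float32(13.8))
obj n 519 top z 0.064 (array([ 0.6103, -0.3627]), [32.8, 65.3], np.float32(84.7))
obj n 610 top z 0.0532 (array([ 0.6324, -0.2388]), [30.4, 119.4], np.float32(-2.0))
pad 698 (array([ 0.6222, -0.0303]), [46.6, 129.2], np.float32(6.0)) nan
pad 684 (array([0.6132, 0.0483]), [47.3, 129.0], np.float32(6.3)) nan
pad 671 (array([0.6058, 0.1279]), [46.9, 126.1], np.float32(5.9)) nan
pad 676 (array([0.5967, 0.2071]), [47.2, 125.6], np.float32(6.5)) nan
vise 0.02 3338 [ 0.2500131  -0.08922167  0.0200282 ] [0.50272671 0.12771918 0.27984585]
vise 0.05 2828 [ 0.2500131  -0.05268871  0.05000077] [0.50175983 0.06115542 0.27984585]
vise 0.09 2333 [ 0.2500131  -0.05268871  0.09001114] [0.4882816  0.06115542 0.27984585]
vise 0.13 750 [ 0.2500131  -0.05214435  0.13001858] [0.38842466 0.06115542 0.27984585]
vise 0.17 236
[... 151 characters left out ...]
384]), [29.7, 116.7], np.float32(-1.9))
obj n 519 top z 0.0644 (array([ 0.6078, -0.3622]), [33.3, 64.3], np.float32(88.6))
obj n 831 top z 0.0208 (array([ 0.4686, -0.4002]), [38.5, 118.0], np.float32(12.0))
obj n 605 top z 0.0091 (array([ 0.4601, -0.3048]), [36.5, 117.7], np.float32(13.8))
obj n 828 top z 0.0333 (array([ 0.4572, -0.1806]), [36.2, 117.7], np.float32(-5.7))Traceback (most recent call last):
  File "<stdin>", line 19, in <module>
  File "h.py", line 12, in ray
    c,f=K(n); V=c['view']; R=V[:3,:3]; o=-R.T@V[:3,3]
        ~^^^
  File "h.py", line 4, in K
    c=calibration(n); f=200/np.tan(np.radians(c['vfov']/2)); return c,f
ValueError: time passes only in moves, steps and waits
```

```bash
sed -i 's/^def K(n):/import functools\n@functools.lru_cache\ndef K(n):/' h.py; python3 - <<'E'
from meas import *
for n in("top",):
    z=np.load(n+'0.npz');W=cloud(n,z['d']);p=z['p'].astype(int)
    v,u=np.mgrid[:400,:640]
    for thr in (110,200):
      m=((p.sum(-1)<thr)&(u>185)&(u<320)&(v>165)&(v<242)).astype(np.uint8)
      m=cv2.morphologyEx(m,cv2.MORPH_CLOSE,np.ones((3,3)))
      k,lab,st,ce=cv2.connectedComponentsWithStats(m)
      for i in range(1,k):
        if st[i,4]<300: continue
        b,a=np.nonzero(lab==i); P=np.array([ray(n,x,y,.003) for x,y in zip(a,b)])
        print('pad',thr,st[i,4],rect(P))
    V=W[(W[...,1]>-.12)&(W[...,1]<.14)&(W[...,0]<.54)&(W[...,0]>.25)&(W[...,2]>.02)]
    for h in(.02,.05,.09,.12,.13,.17): 
        Q=V[V[:,2]>h]
        if len(Q): print('vise',h,len(Q),Q.min(0),Q.max(0))
    for pt in [(190,161),(186,160),(181,156)]: print(W[pt[1],pt[0]])
z=np.load('scene0.npz');p=z['p'].astype(int);v,u=np.mgrid[:400,:640]
m=((p.sum(-1)<200)&(u>325)&(u<445)&(v>175)&(v<232)).astype(np.uint8)
k,lab,st,ce=cv2.connectedComponentsWithStats(m)
for i in range(1,k):
    if st[i,4]<300: continue
    b,a=np.nonzero(lab==i); P=np.array([ray('scene',x,y,.003) for x,y in zip(a,b)])
    print('pad sc',st[i,4],rect(P))
E
```

```text
pad 110 1102 (array([ 0.6198, -0.0301]), [52.2, 137.5], np.float32(6.5))
pad 110 1117 (array([0.6112, 0.0488]), [53.0, 137.5], np.float32(6.0))
pad 110 1122 (array([0.6033, 0.1284]), [53.1, 136.4], np.float32(5.9))
pad 110 1137 (array([0.5942, 0.2077]), [53.0, 137.4], np.float32(6.2))
pad 200 1155 (array([ 0.6197, -0.0302]), [54.1, 138.4], np.float32(6.1))
pad 200 1170 (array([0.6109, 0.0487]), [53.5, 138.9], np.float32(6.0))
pad 200 1167 (array([0.6025, 0.1283]), [53.6, 138.7], np.float32(6.0))
pad 200 1192 (array([0.5939, 0.2075]), [54.2, 139.0], np.float32(6.2))
vise 0.02 5414 [ 0.25003759 -0.08811886  0.0200569 ] [0.49871582 0.12611869 0.27161435]
vise 0.05 4906 [ 0.25003759 -0.05170692  0.05016473] [0.49670713 0.05122308 0.27161435]
vise 0.09 3987 [ 0.25003759 -0.05170692  0.09000104] [0.48324775 0.05122308 0.27161435]
vise 0.12 1988 [ 0.25003759 -0.05105126  0.12002179] [0.47550675 0.05122308 0.27161435]
vise 0.13 1386 [ 0.25003759 -0.05105126  0.13000166] [0.38349538 0.05094069 0.27161435]
vise 0.17 210 [ 0.25003759 -0.00253658  0.21434133] [0.25381693 0.03455084 0.27161435]
[0.71026725 0.22792762 0.0442578 ]
[0.7081318  0.2301687  0.06454705]
[0.71351901 0.23532047 0.08260547]
pad sc 760 (array([ 0.6223, -0.0311]), [50.5, 129.2], np.float32(6.1))
pad sc 761 (array([0.6133, 0.0481]), [50.9, 129.2], np.float32(6.2))
pad sc 768 (array([0.6056, 0.1274]), [51.5, 132.0], np.float32(6.2))
pad sc 768 (array([0.5965, 0.2071]), [51.0, 132.1], np.float32(6.2))
```

```bash
cat > go.py <<'E'
import sys,numpy as np
from rig import sense
x,y,z,yaw=map(float,sys.argv[1:5])
s=sense();R=s['ee_rot'];d=R.T@(np.array([x,y,z])-s['tool_pos'])/.5
cy=np.degrees(np.arctan2(R[1,0],R[0,0]))
print('row',np.round(d,3),round((cy-yaw)/45,3),'| at',np.round(s['tool_pos'],4),'yaw',round(cy,2),'F',np.round(s['wrist_force'],1),'w',round(s['gripper_width'],3),'t',s['time_s'],'q',np.round(s['q'],0))
E
python3 go.py .6315 -.2385 .2 -2
```

```text
row [ 1.079 -0.437  0.105] 0.406 | at [ 0.1749 -0.5995  0.2521] yaw 16.26 F [-0.3 -0.   1. ] w 0.998 t 0.1 q [-81.   3.  92.  -0.  85.  -7.]
```

```bash
python3 -m crank '[[0.5,-0.2,0.05,0.2,1],[0.5,-0.2,0.05,0.2,1],[0.5,-0.2,0.05,0.2,1],[0.5,-0.2,0.05,0.2,1],[0.5,-0.2,0.05,0.2,1]]' 60; python3 go.py .6315 -.2385 .2 -2
```

```text
time_s: 0.72
tool_pos: [0.3888, -0.4314, 0.2273]
ee_rot: [[0.992, 0.13, -0.001], [0.13, -0.992, 0.002], [-0.001, -0.002, -1.0]]
wrist_force: [-0.7, -0.4, -0.1]
gripper_width: 0.995
row [ 0.531 -0.319  0.055] 0.21 | at [ 0.3888 -0.4314  0.2273] yaw 7.47 F [-0.7 -0.4 -0.1] w 0.995 t 0.725 q [-55.  -2. 100.   0.  82.  27.]
```

```bash
python3 -m crank '[[0.531,-0.319,0.055,0.21,0.7],[0.531,-0.319,0.055,0.21,0.7],[0.531,-0.319,0.055,0.21,0.7],[0.531,-0.319,0.055,0.21,0.7],[0.531,-0.319,0.055,0.21,0.7]]' >/dev/null; python3 go.py .6315 -.2385 .09 -2
```

```text
row [ 0.    -0.007  0.221] -0.005 | at [ 0.6313 -0.2417  0.2003] yaw -2.24 F [ 0.9 -1.8  0.4] w 0.699 t 1.35 q [-27.  12.  88.  -0.  80.  65.]
```

```bash
python3 - <<'E'
from h import *
p,d=grab_frame('top'); q,e=grab_frame('scene')
a=cv2.resize(p[120:280,300:460],(480,480),interpolation=cv2.INTER_CUBIC)
b=cv2.resize(q[120:240,200:320],(480,480),interpolation=cv2.INTER_CUBIC)
cv2.imwrite('pics/t1.png',np.hstack([a,b])[...,::-1][:, :,:])
im=cv2.resize(np.hstack([a,b]),(800,400)); cv2.imwrite('pics/t1.png',im[...,::-1])
E
```

```text
(no output)
```

View pics/t1.png

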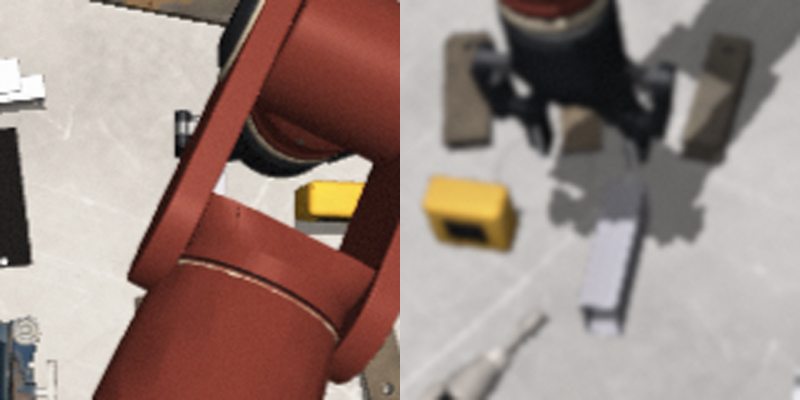

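```bash
python3 go.py .6315 -.2385 .08 -2
```

```text
row [-0.003  0.     0.238] 0.002 | at [ 0.6329 -0.2388  0.1992] yaw -1.91 F [-1.2 -0.7 -0.1] w 0.703 t 1.45 q [-27.  12.  88.   0.  80.  65.]
```

The scene view (right half) shows the jaws straddling the tube's near end, which is parallax from their height. The tape is clear at (465,225). I'll go down.

```bash
python3 -m crank '[[0,0,0.12,0,0.7],[0,0,0.24,0,0.7],[0,0,0.24,0,0.7],[0,0,0.28,0,0.7],[0,0,0.28,0,0.7]]' ; python3 go.py .6315 -.2385 .035 -2
```

```text
time_s: 2.08
tool_pos: [0.6305, -0.2429, 0.0618]
ee_rot: [[0.999, -0.039, 0.001], [-0.039, -0.999, -0.001], [0.001, 0.001, -1.0]]
wrist_force: [-0.9, 0.4, -0.0]
gripper_width: 0.698
row [ 0.002 -0.009  0.053] -0.005 | at [ 0.6305 -0.2429  0.0618] yaw -2.22 F [-0.9  0.4 -0. ] w 0.698 t 2.075 q [-27.  20.  93.  -0.  68.  65.]
```

```bash
python3 - <<'E'
from h import *
q,e=grab_frame('scene')
b=cv2.resize(q[150:240,200:320],(800,600),interpolation=cv2.INTER_CUBIC)
cv2.imwrite('pics/t2.png',b[...,::-1])
E
```

```text
(no output)
```

View pics/t2.png

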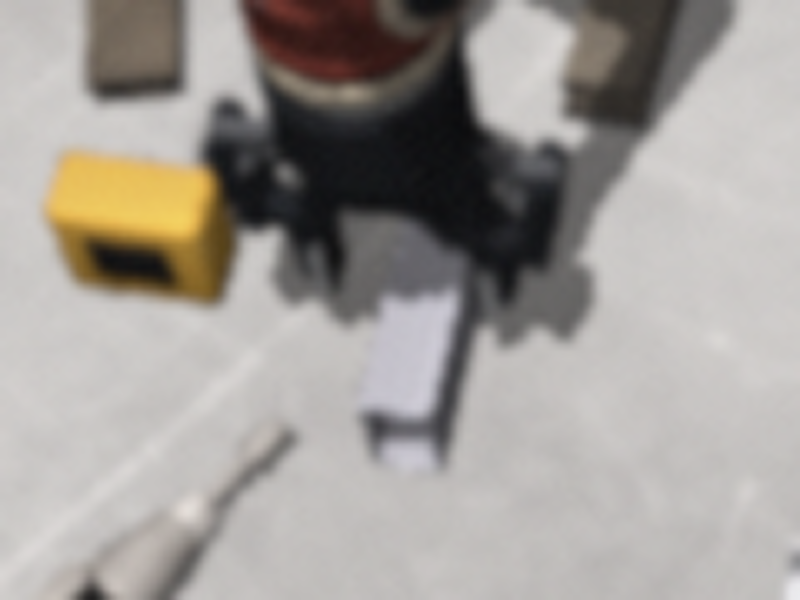

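Jaws are aligned with the tube. The left knuckle is near the tape, so I'll narrow the opening before descending.

```bash
python3 go.py .6315 -.2385 .033 -2;  python3 -m crank '[[0,0,0,0,0.56],[0,0,0,0,0.56],[0,0,0.03,0,0.56],[0,0,0.05,0,0.56],[0,0,0.05,0,0.56]]' >/dev/null; python3 go.py .6315 -.2385 .033 -2
```

```text
row [ 0.001 -0.009  0.059] -0.005 | at [ 0.631  -0.243   0.0625] yaw -2.21 F [ 0.3  0.7 -0.4] w 0.701 t 2.125 q [-27.  20.  93.  -0.  68.  65.]
row [ 0.005 -0.006  0.001] -0.004 | at [ 0.6288 -0.2415  0.0334] yaw -2.19 F [-0.3 -0.  -0.2] w 0.562 t 2.75 q [-27.  22.  93.  -0.  65.  65.]
```

```bash
python3 -m crank '[[0.003,-0.006,0,0,0.56],[0.003,-0.006,0,0,0],[0.003,-0.006,0,0,0],[0.003,-0.006,0,0,0],[0.003,-0.006,0,0,0]]' 60; python3 -m crank '[[0,0,0,0,0],[0,0,0,0,0],[0,0,-0.1,0,0],[0,0,-0.2,0,0],[0,0,-0.25,0,0]]' 60;python3 go.py .595 .2075 .16 6.1
```

```text
time_s: 3.38
tool_pos: [0.6324, -0.2394, 0.0365]
ee_rot: [[0.999, -0.038, 0.001], [-0.038, -0.999, -0.0], [0.001, 0.0, -1.0]]
wrist_force: [1.0, 0.5, 2.7]
gripper_width: 0.34
time_s: 4.0
tool_pos: [0.6319, -0.2397, 0.1627]
ee_rot: [[0.999, -0.038, 0.001], [-0.038, -0.999, -0.001], [0.001, 0.001, -1.0]]
wrist_force: [0.8, 0.4, -3.2]
gripper_width: 0.344
row [-0.108 -0.891  0.004] -0.185 | at [ 0.6319 -0.2397  0.1627] yaw -2.2 F [ 0.8  0.4 -3.2] w 0.344 t 4.0 q [-27.  13.  90.  -0.  77.  65.]
```

```bash
python3 - <<'E'
from h import *
q,e=grab_frame('scene')
b=cv2.resize(q[120:240,200:360],(800,600),interpolation=cv2.INTER_CUBIC)
cv2.imwrite('pics/t3.png',b[...,::-1])
E
```

```text
(no output)
```

View pics/t3.png

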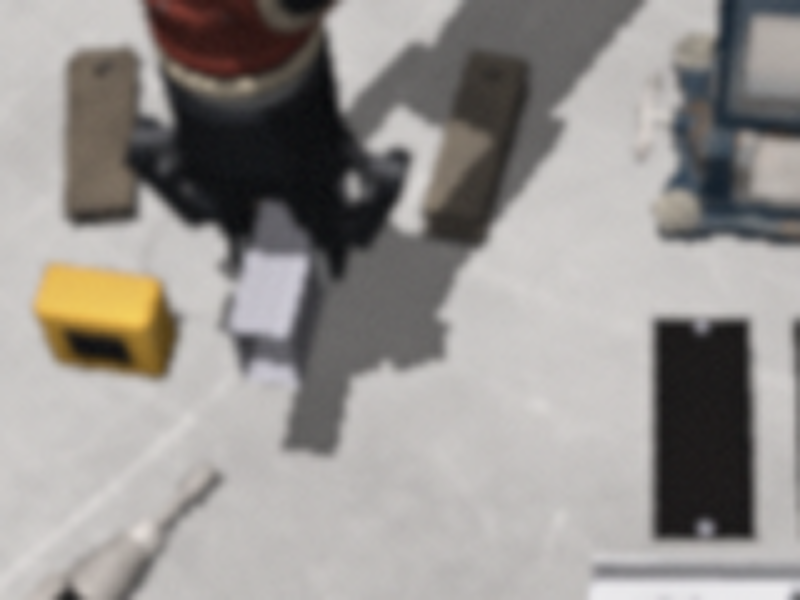

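Tube is held level (opening 0.344, about 29 mm) and lifted; the tape hasn't moved. Next is pad_4, at the post end.

```bash
python3 -m crank '[[-0.108,-0.891,0,-0.185,0],[-0.108,-0.891,0,-0.185,0],[-0.108,-0.891,0,-0.185,0],[-0.108,-0.891,0,-0.185,0],[-0.108,-0.891,0,-0.185,0]]' >/dev/null; python3 go.py .596 .2075 .16 6.1
```

```text
row [ 0.013 -0.268 -0.004] 0.0 | at [0.604  0.0738 0.1579] yaw 6.11 F [ 0.7  1.3 -3. ] w 0.341 t 4.675 q [-0.  5. 99. -0. 76. 84.]
```

```bash
python3 -m crank '[[0.013,-0.268,0,0,0],[0.013,-0.268,0,0,0],[0.013,-0.268,0,0,0],[0.013,-0.268,0,0,0],[0.013,-0.268,0.1,0,0]]' >/dev/null; python3 go.py .596 .2075 .06 6.1;python3 -m crank '[[0,0,0,0,0]]' >/dev/null; python3 go.py .596 .2075 .06 6.1
```

```text
row [-0.013 -0.006  0.11 ] -0.001 | at [0.6021 0.2054 0.1149] yaw 6.06 F [ 0.9 -1.  -3.3] w 0.34 t 5.3 q [12. 11. 98. -0. 71. 96.]
row [ 0.005 -0.008  0.089] -0.002 | at [0.5943 0.2034 0.1047] yaw 6.01 F [-0.8 -0.1 -3.7] w 0.346 t 5.425 q [12. 11. 98. -0. 71. 96.]
```

```bash
for i in 1 2 3; do python3 -m crank '[[0,0,0,0,0]]' >/dev/null; python3 go.py .596 .2075 .06 6.1; done
```

```text
row [-0.005 -0.006  0.102] -0.001 | at [0.5986 0.2048 0.1111] yaw 6.04 F [ 0.1  0.2 -2.8] w 0.341 t 5.55 q [12. 11. 98. -0. 71. 96.]
row [-0.008 -0.004  0.106] -0.0 | at [0.5998 0.2057 0.1132] yaw 6.08 F [ 0.2 -0.4 -2.2] w 0.34 t 5.675 q [12. 11. 98. -0. 71. 96.]
row [-0.007 -0.003  0.106] 0.0 | at [0.5994 0.2061 0.1128] yaw 6.12 F [-0.7 -0.3 -2.3] w 0.345 t 5.8 q [12. 11. 98. -0. 71. 96.]
```

```bash
python3 -m crank '[[-0.006,-0.004,0.05,0,0],[-0.006,-0.004,0.1,0,0],[-0.006,-0.004,0.12,0,0],[-0.006,-0.004,0.12,0,0],[-0.006,-0.004,0.12,0,0]]' >/dev/null; python3 go.py .596 .2075 .04 6.1; python3 - <<'E'
from h import *
p,e=grab_frame('top');q,e=grab_frame('scene')
a=cv2.resize(p[140:260,170:290],(400,400),interpolation=cv2.INTER_CUBIC)
b=cv2.resize(q[150:250,360:460],(400,400),interpolation=cv2.INTER_CUBIC)
cv2.imwrite('pics/t4.png',np.hstack([a,b])[...,::-1])
E
python3 go.py .596 .2075 .04 6.1
```

```text
row [-0.     0.001  0.025] 0.001 | at [0.5961 0.208  0.0524] yaw 6.14 F [-0.2  0.3 -2.7] w 0.348 t 6.425 q [12. 15. 99. -0. 65. 96.]
row [-0.     0.001  0.025] 0.001 | at [0.5961 0.208  0.0524] yaw 6.13 F [-0.1 -0.1 -3. ] w 0.342 t 6.525 q [12. 15. 99. -0. 65. 96.]
```

View pics/t4.png

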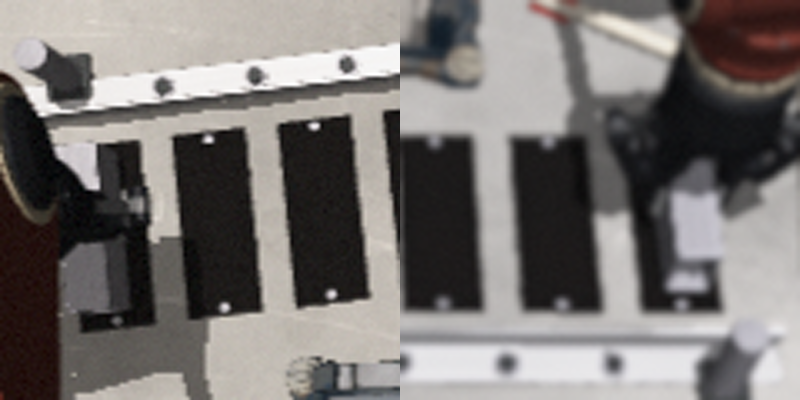

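Tube is hovering over the pad next to the post in both views. I'll lower it in small steps.

```bash
python3 -m crank '[[0,0,0.01,0,0],[0,0,0.02,0,0],[0,0,0.022,0,0],[0,0,0.022,0,0]]'|egrep 'pos|force'; for i in 1; do python3 -m crank '[[0,0,0.003,0,0],[0,0,0.003,0,0]]'|egrep 'pos|force';done
```

```text
tool_pos: [0.595, 0.2078, 0.0396]
wrist_force: [1.0, 0.1, -3.5]
tool_pos: [0.5952, 0.2078, 0.0395]
wrist_force: [-4.8, -0.4, 4.7]
```

Contact at z 0.0395, as predicted, so I'll release and go up.

```bash
python3 -m crank '[[0,0,0,0,0.5],[0,0,0,0,0.55],[0,0,0,0,0.55],[0,0,0,0,0.55]]'|egrep 'pos|force|wid';python3 -m crank '[[0,0,-0.08,0,0.55],[0,0,-0.16,0,0.55],[0,0,-0.25,0,0.55],[0,0,-0.25,0,0.55],[0,0,-0.25,0,0.55]]'|egrep 'pos|force|wid'; python3 go.py .458 -.181 .16 -5.8
```

```text
tool_pos: [0.5951, 0.2078, 0.0382]
wrist_force: [0.7, 0.5, -0.2]
gripper_width: 0.551
tool_pos: [0.5947, 0.2077, 0.1628]
wrist_force: [0.3, 0.2, -0.5]
gripper_width: 0.552
row [-0.355  0.744  0.006] 0.265 | at [0.5947 0.2077 0.1628] yaw 6.14 F [ 0.3  0.2 -0.5] w 0.552 t 8.4 q [12.  8. 96.  0. 76. 96.]
```

```bash
python3 go.py .6 -.17 .2 -5.8; python3 -m crank '[[-0.075,0.755,-0.074,0.265,0.7],[-0.075,0.755,-0.074,0.265,0.7],[-0.075,0.755,-0.074,0.265,0.7],[-0.075,0.755,-0.074,0.265,0.7],[-0.075,0.755,-0.074,0.265,0.7]]'|egrep 'pos|force|wid'; python3 go.py .458 -.181 .2 -5.8
```

```text
row [-0.07   0.752 -0.074] 0.265 | at [0.5947 0.2077 0.1628] yaw 6.14 F [ 0.3  0.2 -0.5] w 0.552 t 8.4 q [12.  8. 96.  0. 76. 96.]
tool_pos: [0.5962, -0.1048, 0.1912]
wrist_force: [1.3, 0.9, -0.3]
gripper_width: 0.699
row [-0.26   0.179 -0.017] 0.0 | at [ 0.5962 -0.1048  0.1912] yaw -5.79 F [ 1.3  0.9 -0.3] w 0.699 t 9.025 q [-17.   3.  98.   0.  79.  79.]
```

```bash
python3 - <<'E'
from meas import *
p,e=grab_frame('top');q,e2=grab_frame('scene')
for n,d in(('top',e),('scene',e2)):
    W=cloud(n,d); Q=W[(W[...,1]>.15)&(W[...,1]<.26)&(W[...,0]>.5)&(W[...,0]<.68)&(W[...,2]>.048)&(W[...,2]<.065)]
    print(n,rect(Q[:,:2]),np.median(Q[:,2]))
E
```

```text
top (array([0.5938, 0.2073]), [31.1, 117.6], np.float32(6.2)) 0.05375259759377515
scene (array([0.5947, 0.2065]), [31.5, 120.1], np.float32(6.2)) 0.054501621009330745
```

Tube measures as resting at (0.594, 0.207) on pad_4, within 2 mm. Next is the high stack.

```bash
python3 -m crank '[[-0.26,0.179,-0.017,0,0.63],[-0.26,0.179,-0.017,0,0.63],[-0.26,0.179,-0.017,0,0.63],[-0.26,0.179,-0.017,0,0.63],[-0.26,0.179,-0.017,0,0.63]]'|egrep 'pos|force|wid';python3 -m crank '[[0,0,0,0,0.63],[0,0,0,0,0.63]]' |egrep wid; python3 go.py .458 -.181 .1 -5.8
```

```text
tool_pos: [0.4592, -0.1783, 0.201]
wrist_force: [-0.4, -0.2, 0.8]
gripper_width: 0.633
gripper_width: 0.628
row [-0.003  0.005  0.204] 0.002 | at [ 0.4597 -0.1786  0.2018] yaw -5.72 F [0.6 0.1 0.4] w 0.628 t 10.0 q [-30. -13. 113.   0.  81.  66.]
```

```bash
python3 -m crank '[[-0.003,0.005,0.12,0,0.63],[-0.003,0.005,0.24,0,0.63],[-0.003,0.005,0.28,0,0.63],[-0.003,0.005,0.28,0,0.63],[-0.003,0.005,0.28,0,0.63]]'|egrep 'pos|force|wid'; python3 go.py .458 -.181 .027 -5.8; python3 - <<'E'
from h import *
p,e=grab_frame('top');q,e=grab_frame('scene')
a=cv2.resize(p[220:320,310:410],(400,400),interpolation=cv2.INTER_CUBIC)
b=cv2.resize(q[100:200,250:350],(400,400),interpolation=cv2.INTER_CUBIC)
cv2.imwrite('pics/t5.png',np.hstack([a,b])[...,::-1])
E
python3 go.py .458 -.181 .027 -5.8
```

```text
tool_pos: [0.4587, -0.182, 0.0636]
wrist_force: [0.4, -0.2, 0.4]
gripper_width: 0.63
row [-0.002 -0.002  0.073] 0.001 | at [ 0.4587 -0.182   0.0636] yaw -5.77 F [ 0.4 -0.2  0.4] w 0.63 t 10.625 q [-30.  -4. 118.   0.  65.  65.]
row [-0.002 -0.002  0.074] 0.0 | at [ 0.4589 -0.1822  0.0642] yaw -5.78 F [-0.1 -0.8  0.7] w 0.628 t 10.725 q [-30.  -4. 118.   0.  65.  65.]
```

View pics/t5.png

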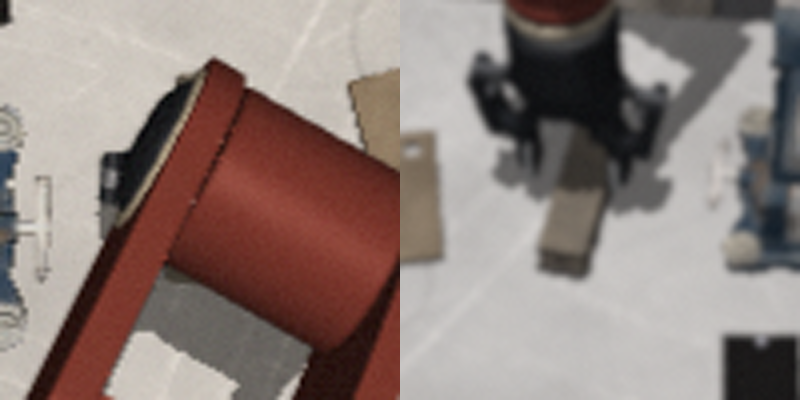

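Fingers are on either side of the stack, with clearance to the vise and its handle. I'll descend and grip.

```bash
python3 -m crank '[[-0.002,0,0.04,0,0.63],[-0.002,0,0.072,0,0.63],[-0.002,0,0.072,0,0.63],[-0.002,0,0.072,0,0.63]]'|egrep 'pos|force|wid'; python3 -m crank '[[0,0,0,0,0.3],[0,0,0,0,0.3],[0,0,0,0,0.3],[0,0,0,0,0.3],[0,0,0,0,0.3]]' 90 |egrep 'pos|force|wid'
```

```text
tool_pos: [0.4569, -0.1816, 0.0267]
wrist_force: [0.1, 1.2, -0.5]
gripper_width: 0.632
tool_pos: [0.4573, -0.1815, 0.0274]
wrist_force: [-0.8, 2.7, 5.5]
gripper_width: 0.414
```

```bash
python3 -m crank '[[0,0,-0.05,0,0.3],[0,0,-0.15,0,0.3],[0,0,-0.27,0,0.3],[0,0,-0.27,0,0.3],[0,0,-0.27,0,0.3]]'|egrep 'pos|force|wid'; python3 go.py .6 -.12 .165 6.1
```

```text
tool_pos: [0.4547, -0.1805, 0.1583]
wrist_force: [-0.1, 0.2, -9.8]
gripper_width: 0.413
row [ 0.277 -0.15  -0.014] -0.264 | at [ 0.4547 -0.1805  0.1583] yaw -5.79 F [-0.1  0.2 -9.8] w 0.413 t 12.475 q [-30. -11. 115.  -0.  76.  65.]
```

```bash
python3 -m crank '[[0.277,-0.15,-0.014,-0.264,0.3],[0.277,-0.15,-0.014,-0.264,0.3],[0.277,-0.15,-0.014,-0.264,0.3],[0.277,-0.15,-0.014,-0.264,0.3]]'|egrep 'pos|force|wid'; python3 go.py .604 .128 .165 6.1
```

```text
tool_pos: [0.6012, -0.1189, 0.1631]
wrist_force: [-0.7, 0.2, -7.9]
gripper_width: 0.406
row [ 0.059 -0.49  -0.003] 0.003 | at [ 0.6012 -0.1189  0.1631] yaw 6.23 F [-0.7  0.2 -7.9] w 0.406 t 12.975 q [-18.   6.  98.   0.  76.  66.]
```

```bash
python3 -m crank '[[0.059,-0.49,-0.003,0.003,0.3],[0.059,-0.49,-0.003,0.003,0.3],[0.059,-0.49,-0.003,0.003,0.3],[0.059,-0.49,-0.003,0.003,0.3],[0.059,-0.49,0.05,0.003,0.3]]'|egrep 'pos|force|wid';python3 -m crank '[[0,0,0.07,0,0.3],[0,0,0.07,0,0.3],[0,0,0.07,0,0.3]]'|egrep 'pos|force|wid'; python3 go.py .604 .128 .06 6.1
```

```text
tool_pos: [0.6042, 0.1296, 0.1422]
wrist_force: [0.6, -2.0, -8.7]
gripper_width: 0.415
tool_pos: [0.6044, 0.1253, 0.1074]
wrist_force: [0.4, -0.1, -7.7]
gripper_width: 0.411
row [-0.    -0.005  0.095] -0.004 | at [0.6044 0.1253 0.1074] yaw 5.91 F [ 0.4 -0.1 -7.7] w 0.411 t 13.975 q [  5.   9. 100.  -0.  71.  89.]
```

```bash
python3 -m crank '[[0,-0.005,0.09,-0.003,0.3],[0,-0.005,0.12,-0.003,0.3],[0,-0.005,0.126,-0.003,0.3],[0,-0.005,0.126,-0.003,0.3],[0,-0.005,0.126,-0.003,0.3]]'|egrep 'pos|force|wid'; python3 go.py .604 .128 .031 6.1; python3 - <<'E'
from h import *
p,e=grab_frame('top');q,e=grab_frame('scene')
a=cv2.resize(p[140:260,170:290],(400,400),interpolation=cv2.INTER_CUBIC)
b=cv2.resize(q[150:250,340:440],(400,400),interpolation=cv2.INTER_CUBIC)
cv2.imwrite('pics/t6.png',np.hstack([a,b])[...,::-1])
E
python3 go.py .604 .128 .031 6.1
```

```text
tool_pos: [0.6064, 0.1286, 0.0472]
wrist_force: [-0.7, 0.4, -7.8]
gripper_width: 0.406
row [-0.005  0.001  0.032] -0.0 | at [0.6064 0.1286 0.0472] yaw 6.09 F [-0.7  0.4 -7.8] w 0.406 t 14.6 q [  5.  14. 101.  -0.  65.  89.]
row [-0.004  0.001  0.031] -0.0 | at [0.6059 0.1286 0.0466] yaw 6.09 F [-0.1  0.  -6.9] w 0.414 t 14.7 q [  5.  14. 101.   0.  65.  89.]
```

View pics/t6.png

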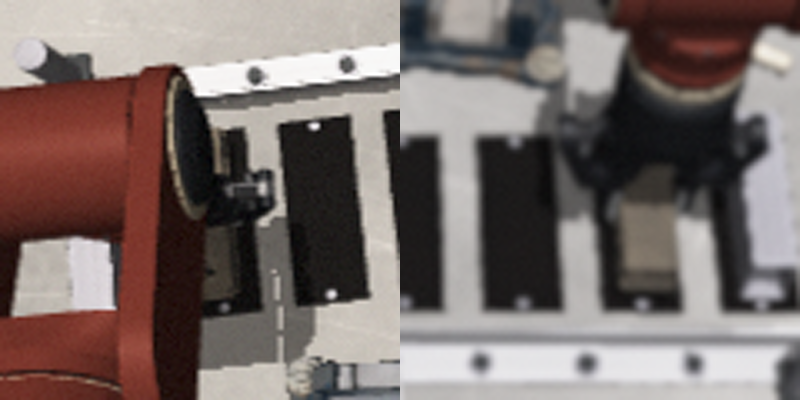

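The stack is over pad_3. The right knuckle clears the tube, so I'll lower it.

```bash
python3 -m crank '[[-0.004,0.001,0.015,0,0.3],[-0.004,0.001,0.028,0,0.3],[-0.004,0.001,0.031,0,0.3],[-0.004,0.001,0.031,0,0.3]]'|egrep 'pos|force|wid'; python3 -m crank '[[0,0,0.003,0,0.3],[0,0,0.003,0,0.3]]'|egrep 'pos|force|wid'
```

```text
tool_pos: [0.6029, 0.1277, 0.0304]
wrist_force: [-4.7, -0.1, 1.1]
gripper_width: 0.414
tool_pos: [0.6029, 0.1278, 0.0304]
wrist_force: [-9.9, -1.4, 10.1]
gripper_width: 0.416
```

```bash
python3 -m crank '[[0,0,0,0,0.5],[0,0,0,0,0.52],[0,0,0,0,0.52]]'|egrep 'pos|force|wid';python3 -m crank '[[0,0,-0.08,0,0.52],[0,0,-0.16,0,0.52],[0,0,-0.3,0,0.52],[0,0,-0.33,0,0.52],[0,0,-0.33,0,0.52]]'|egrep 'pos|force|wid'; python3 go.py .6 -.17 .2 12.5
```

```text
tool_pos: [0.6036, 0.1278, 0.0286]
wrist_force: [0.5, -0.1, 0.5]
gripper_width: 0.518
tool_pos: [0.6047, 0.1279, 0.1963]
wrist_force: [-0.0, -0.5, 0.4]
gripper_width: 0.522
row [-0.072  0.591 -0.008] -0.142 | at [0.6047 0.1279 0.1963] yaw 6.09 F [-0.  -0.5  0.4] w 0.522 t 16.45 q [ 5.  4. 97.  0. 79. 89.]
```

```bash
python3 -m crank '[[-0.072,0.591,-0.008,-0.142,0.65],[-0.072,0.591,-0.008,-0.142,0.65],[-0.072,0.591,-0.008,-0.142,0.65],[-0.072,0.591,-0.008,-0.142,0.65],[-0.072,0.591,-0.008,-0.142,0.65]]'|egrep 'pos|force|wid'; python3 go.py .47 -.4 .2 12.5
```

```text
tool_pos: [0.5971, -0.172, 0.1942]
wrist_force: [1.4, 0.1, 0.1]
gripper_width: 0.652
row [-0.346  0.391 -0.011] -0.002 | at [ 0.5971 -0.172   0.1942] yaw 12.4 F [1.4 0.1 0.1] w 0.652 t 17.075 q [-23.   5.  96.  -0.  79.  55.]
```

```bash
python3 - <<'E'
from meas import *
p,e=grab_frame('top');q,e2=grab_frame('scene')
for n,d in(('top',e),('scene',e2)):
    W=cloud(n,d); Q=W[(W[...,1]>.08)&(W[...,1]<.17)&(W[...,0]>.5)&(W[...,0]<.69)&(W[...,2]>.027)&(W[...,2]<.045)]
    print(n,len(Q),rect(Q[:,:2]),np.median(Q[:,2]))
cv2.imwrite('pics/t7.png',p[...,::-1])
E
```

```text
top 765 (array([0.601 , 0.1271]), [37.2, 122.4], np.float32(6.0)) 0.034237369709760615
scene 532 (array([0.6036, 0.127 ]), [37.0, 123.1], np.float32(6.4)) 0.034662911414913275
```

View pics/t7.png

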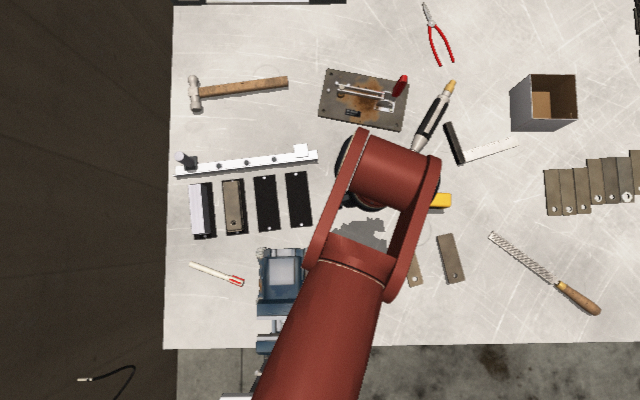

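Tube and high stack sit centred on the two left pads, at (202,210) and (233,207). On to the low stack.

```bash
python3 -m crank '[[-0.346,0.391,-0.011,0,0.65],[-0.346,0.391,-0.011,0,0.65],[-0.346,0.391,-0.011,0,0.65],[-0.346,0.391,-0.011,0,0.65],[-0.346,0.391,-0.011,0,0.65]]'|egrep 'pos|force|wid';python3 -m crank '[[0,0,0,0,0.65],[0,0,0,0,0.65]]' |egrep wid; python3 go.py .47 -.4 .065 12.5
```

```text
tool_pos: [0.4698, -0.3997, 0.2005]
wrist_force: [0.2, 0.5, 0.3]
gripper_width: 0.653
gripper_width: 0.65
row [-0.007  0.006  0.273] 0.002 | at [ 0.4726 -0.3964  0.2017] yaw 12.59 F [ 0.2  0.7 -0.7] w 0.65 t 18.05 q [-47.   4.  96.   0.  80.  30.]
```

```bash
python3 -m crank '[[-0.005,0.005,0.12,0,0.65],[-0.005,0.005,0.24,0,0.65],[-0.005,0.005,0.28,0,0.65],[-0.005,0.005,0.28,0,0.65],[-0.005,0.005,0.28,0,0.65]]'|egrep 'pos|force|wid'; python3 - <<'E'
from h import *
p,e=grab_frame('top');q,e=grab_frame('scene')
a=cv2.resize(p[200:320,400:520],(400,400),interpolation=cv2.INTER_CUBIC)
b=cv2.resize(q[110:210,180:280],(400,400),interpolation=cv2.INTER_CUBIC)
cv2.imwrite('pics/t8.png',np.hstack([a,b])[...,::-1])
E
python3 go.py .47 -.4 .025 12.5
```

```text
tool_pos: [0.4718, -0.4023, 0.0657]
wrist_force: [0.2, -0.3, 0.5]
gripper_width: 0.652
row [-0.002 -0.006  0.082] -0.0 | at [ 0.4716 -0.4026  0.0659] yaw 12.49 F [-0.7  0.4  0.4] w 0.651 t 18.775 q [-47.  13. 101.   0.  66.  30.]
```

View pics/t8.png

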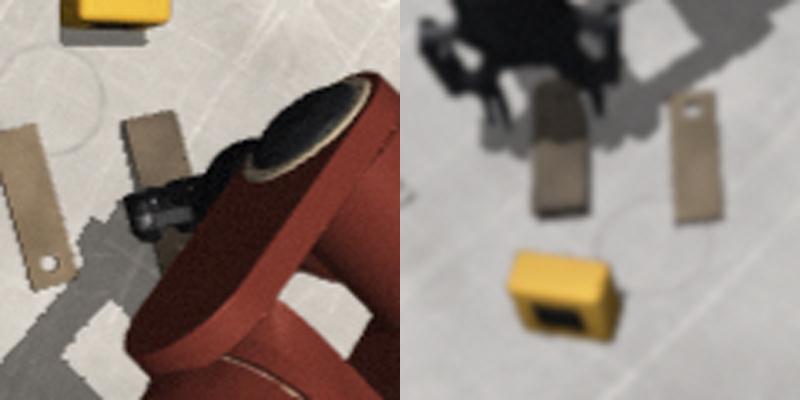

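Fingers straddle the low stack with the right finger closer, so I'll apply the 3 mm correction and descend.

```bash
python3 -m crank '[[-0.002,-0.005,0.0,0,0.65],[-0.002,-0.005,0.05,0,0.65],[-0.002,-0.005,0.077,0,0.65],[-0.002,-0.005,0.077,0,0.65]]'|egrep 'pos|force|wid'; python3 -m crank '[[0,0,0,0,0.3],[0,0,0,0,0.3],[0,0,0,0,0.3],[0,0,0,0,0.3],[0,0,0,0,0.3]]' 90 |egrep 'pos|force|wid'
```

```text
tool_pos: [0.4677, -0.3981, 0.0229]
wrist_force: [0.1, 0.8, 0.3]
gripper_width: 0.647
tool_pos: [0.4692, -0.4002, 0.026]
wrist_force: [-0.9, -1.6, 5.8]
gripper_width: 0.406
```

```bash
python3 -m crank '[[0,0,-0.05,0,0.3],[0,0,-0.15,0,0.3],[0,0,-0.27,0,0.3],[0,0,-0.27,0,0.3],[0,0,-0.27,0,0.3]]'|egrep 'pos|force|wid'; python3 go.py .61 -.17 .165 6.1;  python3 - <<'E'
from h import *
q,e=grab_frame('scene')
b=cv2.resize(q[70:230,160:320],(500,500),interpolation=cv2.INTER_CUBIC)
cv2.imwrite('pics/t9.png',b[...,::-1])
E
```

```text
tool_pos: [0.4674, -0.3976, 0.1569]
wrist_force: [0.5, 0.2, -6.6]
gripper_width: 0.407
row [ 0.377 -0.383 -0.016] 0.142 | at [ 0.4674 -0.3976  0.1569] yaw 12.48 F [ 0.5  0.2 -6.6] w 0.407 t 20.525 q [-47.   6.  99.   0.  75.  30.]
```

View pics/t9.png

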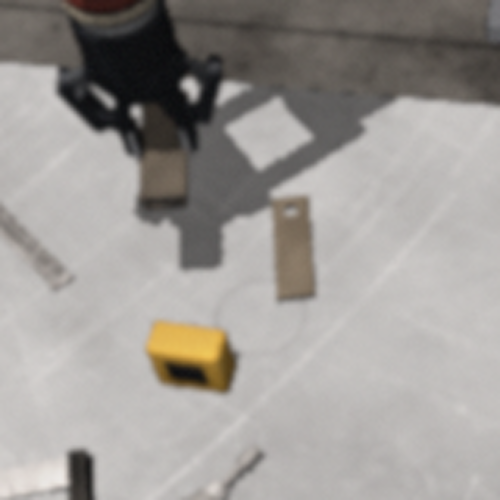

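Low stack is held level and the tape is untouched. I'll carry it to pad_2.

```bash
python3 -m crank '[[0.377,-0.383,-0.016,0.142,0.3],[0.377,-0.383,-0.016,0.142,0.3],[0.377,-0.383,-0.016,0.142,0.3],[0.377,-0.383,-0.016,0.142,0.3],[0.377,-0.383,-0.016,0.142,0.3]]'|egrep 'pos|force|wid'; python3 go.py .612 .0485 .165 6.1
```

```text
tool_pos: [0.6107, -0.1671, 0.1633]
wrist_force: [-0.6, -1.1, -5.6]
gripper_width: 0.409
row [ 0.05  -0.428 -0.002] 0.005 | at [ 0.6107 -0.1671  0.1633] yaw 6.32 F [-0.6 -1.1 -5.6] w 0.409 t 21.2 q [-22.   8.  96.   0.  76.  62.]
```

```bash
python3 -m crank '[[0.05,-0.428,0,0.005,0.3],[0.05,-0.428,0,0.005,0.3],[0.05,-0.428,0,0.005,0.3],[0.05,-0.428,0,0.005,0.3],[0.05,-0.428,0.05,0.005,0.3]]'|egrep 'pos|force|wid';python3 -m crank '[[0,0,0.07,0,0.3],[0,0,0.1,0,0.3],[0,0,0.1,0,0.3],[0,0,0.1,0,0.3]]'|egrep 'pos|force|wid'; python3 go.py .612 .0485 .045 6.1
```

```text
tool_pos: [0.6134, 0.0461, 0.1418]
wrist_force: [-0.1, -1.3, -5.2]
gripper_width: 0.404
tool_pos: [0.6141, 0.0439, 0.0932]
wrist_force: [0.1, -0.1, -4.9]
gripper_width: 0.404
row [-0.003 -0.01   0.096] -0.006 | at [0.6141 0.0439 0.0932] yaw 5.84 F [ 0.1 -0.1 -4.9] w 0.404 t 22.325 q [ -3.  10. 101.  -0.  69.  81.]
```

```bash
python3 -m crank '[[-0.004,-0.009,0.05,-0.005,0.3],[-0.004,-0.009,0.1,-0.005,0.3],[-0.004,-0.009,0.1,-0.005,0.3],[-0.004,-0.009,0.1,-0.005,0.3]]'|egrep 'pos|force|wid'; python3 - <<'E'
from h import *
q,e=grab_frame('scene')
b=cv2.resize(q[150:250,320:440],(600,500),interpolation=cv2.INTER_CUBIC)
cv2.imwrite('pics/t10.png',b[...,::-1])
E
python3 go.py .612 .0485 .029 6.1
```

```text
tool_pos: [0.6123, 0.0484, 0.0442]
wrist_force: [-0.0, 0.3, -6.2]
gripper_width: 0.401
row [-0.001 -0.     0.031] -0.0 | at [0.6125 0.0484 0.0445] yaw 6.08 F [ 0.6 -0.5 -5. ] w 0.406 t 22.875 q [ -2.  14. 102.   0.  64.  81.]
```

View pics/t10.png

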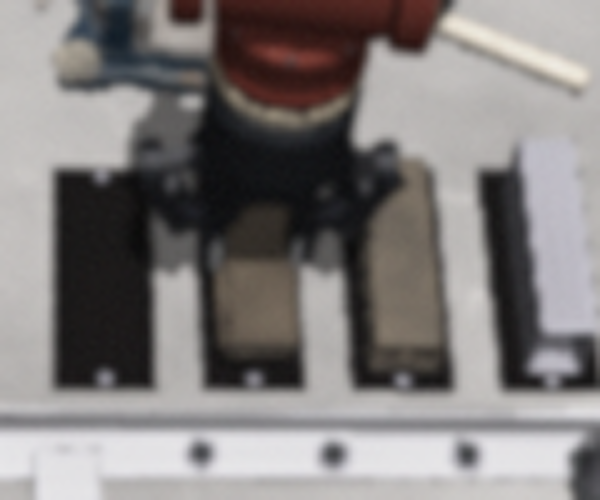

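Stack is over pad_2 and aligned; the knuckle is well above the high stack. Lowering.

```bash
python3 -m crank '[[0,0,0.015,0,0.3],[0,0,0.027,0,0.3],[0,0,0.029,0,0.3],[0,0,0.029,0,0.3]]'|egrep 'pos|force|wid'; python3 -m crank '[[0,0,0.003,0,0.3],[0,0,0.003,0,0.3]]'|egrep 'pos|force|wid'
```

```text
tool_pos: [0.6114, 0.0485, 0.029]
wrist_force: [-3.4, -0.5, 5.5]
gripper_width: 0.402
tool_pos: [0.6114, 0.0485, 0.029]
wrist_force: [-8.8, -0.6, 13.3]
gripper_width: 0.404
```

```bash
python3 -m crank '[[0,0,0,0,0.5],[0,0,0,0,0.54],[0,0,0,0,0.54]]'|egrep 'pos|force|wid';python3 -m crank '[[0,0,-0.08,0,0.54],[0,0,-0.16,0,0.54],[0,0,-0.3,0,0.54],[0,0,-0.34,0,0.54],[0,0,-0.34,0,0.54]]'|egrep 'pos|force|wid'; python3 go.py .6 -.2 .2 13.8
```

```text
tool_pos: [0.6109, 0.0485, 0.026]
wrist_force: [-1.0, 0.1, -0.1]
gripper_width: 0.54
tool_pos: [0.6127, 0.0485, 0.1997]
wrist_force: [0.3, 0.7, 0.1]
gripper_width: 0.536
row [-0.078  0.491 -0.001] -0.171 | at [0.6127 0.0485 0.1997] yaw 6.09 F [0.3 0.7 0.1] w 0.536 t 24.625 q [-2.  4. 97.  0. 79. 81.]
```

```bash
python3 -m crank '[[-0.078,0.491,0,-0.171,0.6],[-0.078,0.491,0,-0.171,0.6],[-0.078,0.491,0,-0.171,0.6],[-0.078,0.491,0,-0.171,0.6],[-0.078,0.491,0,-0.171,0.6]]'|egrep 'pos|force|wid'; python3 go.py .4615 -.305 .2 13.8
```

```text
tool_pos: [0.5965, -0.2032, 0.1934]
wrist_force: [0.4, 0.3, -0.2]
gripper_width: 0.599
row [-0.31   0.135 -0.013] -0.008 | at [ 0.5965 -0.2032  0.1934] yaw 13.46 F [ 0.4  0.3 -0.2] w 0.599 t 25.25 q [-26.   6.  95.  -0.  79.  51.]
```

```bash
python3 - <<'E'
from meas import *
p,e=grab_frame('top');q,e2=grab_frame('scene')
for n,d in(('top',e),('scene',e2)):
    W=cloud(n,d); Q=W[(W[...,1]>.0)&(W[...,1]<.09)&(W[...,0]>.5)&(W[...,0]<.69)&(W[...,2]>.015)&(W[...,2]<.033)]
    print(n,len(Q),rect(Q[:,:2]),np.median(Q[:,2]))
    Q=W[(W[...,1]>-.35)&(W[...,1]<-.26)&(W[...,0]>.38)&(W[...,0]<.55)&(W[...,2]>.0055)&(W[...,2]<.016)]
    print('strip',n,len(Q),rect(Q[:,:2]),np.median(Q[:,2]))
E
```

```text
top 812 (array([0.5857, 0.0465]), [44.9, 168.0], np.float32(4.6)) 0.0217972835160269
strip top 115 (array([ 0.5081, -0.2897]), [31.7, 36.1], np.float32(-22.1)) 0.007445192127736641
scene 598 (array([0.5868, 0.0462]), [49.2, 172.3], np.float32(1.9)) 0.022042173986219105
strip scene 161 (array([ 0.4787, -0.3087]), [88.3, 101.6], np.float32(45.7)) 0.007811360194629832
```

```bash
python3 -m crank '[[-0.31,0.135,-0.013,-0.008,0.58],[-0.31,0.135,-0.013,-0.008,0.58],[-0.31,0.135,-0.013,-0.008,0.58],[-0.31,0.135,-0.013,-0.008,0.58],[-0.31,0.135,-0.013,-0.008,0.58]]'|egrep 'pos|force|wid';python3 -m crank '[[0,0,0.12,0,0.58],[0,0,0.24,0,0.58],[0,0,0.27,0,0.58],[0,0,0.27,0,0.58],[0,0,0.27,0,0.58]]' |egrep pos; python3 go.py .4615 -.305 .065 13.8; python3 - <<'E'
from h import *
q,e=grab_frame('scene')
b=cv2.resize(q[110:210,200:320],(600,500),interpolation=cv2.INTER_CUBIC)
cv2.imwrite('pics/t11.png',b[...,::-1])
E
python3 go.py .4615 -.305 .03 13.8
```

```text
tool_pos: [0.4641, -0.3008, 0.202]
wrist_force: [1.1, 0.3, -0.1]
gripper_width: 0.582
tool_pos: [0.4657, -0.3033, 0.0706]
row [-0.009  0.001  0.011] 0.009 | at [ 0.4657 -0.3033  0.0706] yaw 14.19 F [ 0.5 -0.2  0.8] w 0.581 t 26.6 q [-41.   4. 110.   0.  66.  35.]
row [-0.009  0.001  0.082] 0.008 | at [ 0.4656 -0.3035  0.0708] yaw 14.17 F [-0.3 -0.6  0.2] w 0.582 t 26.65 q [-41.   4. 110.   0.  66.  35.]
```

View pics/t11.png

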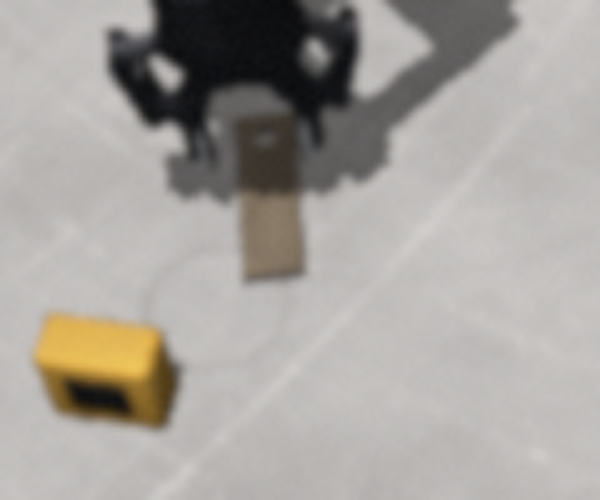

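Strip is straddled and aligned. I'll descend, then feel for the table.

```bash
python3 -m crank '[[-0.008,0.001,0.03,0.007,0.53],[-0.008,0.001,0.07,0.007,0.53],[-0.008,0.001,0.082,0.007,0.53],[-0.008,0.001,0.082,0.007,0.53],[-0.008,0.001,0.082,0.007,0.53]]'|egrep 'pos|force|wid'; for i in 1 ; do python3 -m crank '[[0,0,0.006,0,0.53],[0,0,0.006,0,0.53]]'|egrep 'pos|force';done;  python3 go.py .4615 -.305 .03 13.8
```

```text
tool_pos: [0.4601, -0.3039, 0.0269]
wrist_force: [-0.0, 0.4, -0.8]
gripper_width: 0.534
tool_pos: [0.4599, -0.3037, 0.0237]
wrist_force: [0.4, -0.0, 0.8]
row [ 0.002  0.003 -0.013] 0.001 | at [ 0.4599 -0.3037  0.0237] yaw 13.83 F [ 0.4 -0.   0.8] w 0.53 t 27.525 q [-41.   8. 111.   0.  61.  35.]
```

```bash
for i in 1 2 3; do python3 -m crank '[[0,0,0.003,0,0.53],[0,0,0.003,0,0.53]]'|egrep 'pos|force';done
```

```text
tool_pos: [0.4598, -0.3036, 0.022]
wrist_force: [-0.2, 0.7, 0.3]
tool_pos: [0.4598, -0.3036, 0.0205]
wrist_force: [0.0, 0.4, 0.8]
tool_pos: [0.46, -0.3038, 0.0198]
wrist_force: [-1.4, 1.1, 5.3]
```

Table contact is at z of about 0.020. I'll back off 3 mm, since the pads swing forward on closing, and grip.

```bash
python3 -m crank '[[0,0,-0.007,0,0.53],[0,0,-0.007,0,0.53]]'|egrep 'pos|force'; python3 -m crank '[[0,0,0,0,0.45],[0,0,0,0,0.3],[0,0,0,0,0.3],[0,0,0,0,0.3],[0,0,0,0,0.3]]' 60 |egrep 'pos|force|wid'
```

```text
tool_pos: [0.46, -0.3038, 0.0229]
wrist_force: [-0.9, 0.3, 0.2]
tool_pos: [0.4602, -0.3041, 0.0232]
wrist_force: [0.2, -0.8, 5.9]
gripper_width: 0.394
```

```bash
python3 -m crank '[[0,0,-0.02,0,0.3],[0,0,-0.1,0,0.3],[0,0,-0.2,0,0.3],[0,0,-0.27,0,0.3],[0,0,-0.27,0,0.3]]'|egrep 'pos|force|wid'; python3 - <<'E'
from h import *
q,e=grab_frame('scene')
b=cv2.resize(q[90:210,200:320],(500,500),interpolation=cv2.INTER_CUBIC)
cv2.imwrite('pics/t12.png',b[...,::-1])
E
python3 go.py .6205 -.15 .165 6.1
```

```text
tool_pos: [0.4613, -0.3047, 0.161]
wrist_force: [0.6, 0.0, -1.6]
gripper_width: 0.391
row [ 0.385 -0.222 -0.013] 0.172 | at [ 0.4601 -0.3037  0.1582] yaw 13.83 F [-0.9 -0.  -2.4] w 0.392 t 29.825 q [-41.  -3. 107.   0.  75.  35.]
```

View pics/t12.png

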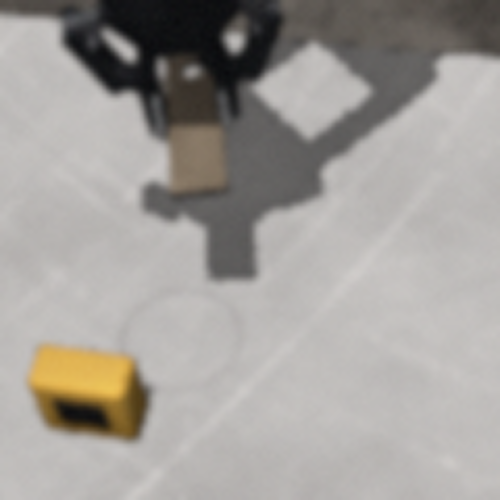

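Strip is lifted with the grip. I'll carry it to pad_1.

```bash
python3 -m crank '[[0.385,-0.222,-0.013,0.172,0.3],[0.385,-0.222,-0.013,0.172,0.3],[0.385,-0.222,-0.013,0.172,0.3],[0.385,-0.222,-0.013,0.172,0.3],[0.385,-0.222,-0.013,0.172,0.3]]'|egrep 'pos|force|wid'; python3 go.py .6205 -.0305 .165 6.1
```

```text
tool_pos: [0.6199, -0.1473, 0.1605]
wrist_force: [-0.5, -0.5, -2.8]
gripper_width: 0.384
row [ 0.027 -0.232 -0.008] 0.004 | at [ 0.6199 -0.1473  0.1605] yaw 6.29 F [-0.5 -0.5 -2.8] w 0.384 t 30.45 q [-20.   9.  95.   0.  76.  64.]
```

```bash
python3 -m crank '[[0.027,-0.232,0,0.004,0.3],[0.027,-0.232,0,0.004,0.3],[0.027,-0.232,0.05,0.004,0.3],[0.027,-0.232,0.15,0.004,0.3],[0.027,-0.232,0.15,0.004,0.3]]'|egrep 'pos|force|wid';python3 -m crank '[[0,0,0.06,0,0.3],[0,0,0.08,0,0.3],[0,0,0.08,0,0.3],[0,0,0.08,0,0.3]]'|egrep 'pos|force|wid'; python3 go.py .6195 -.0300 .026 6.1;python3 - <<'E'
from h import *
p,e=grab_frame('top');q,e=grab_frame('scene')
a=cv2.resize(p[140:260,220:340],(400,400),interpolation=cv2.INTER_CUBIC)
b=cv2.resize(q[150:250,310:410],(400,400),interpolation=cv2.INTER_CUBIC)
cv2.imwrite('pics/t13.png',np.hstack([a,b])[...,::-1])
E
python3 go.py .6195 -.0300 .026 6.1
```

```text
tool_pos: [0.6155, -0.0329, 0.0819]
wrist_force: [-0.2, 0.0, -1.9]
gripper_width: 0.389
tool_pos: [0.6223, -0.0335, 0.0507]
wrist_force: [0.2, 0.7, -2.6]
gripper_width: 0.391
row [-0.005 -0.008  0.049] -0.005 | at [ 0.6223 -0.0335  0.0507] yaw 5.9 F [ 0.2  0.7 -2.6] w 0.391 t 31.575 q [-10.  14. 101.  -0.  65.  74.]
row [-0.005 -0.007  0.05 ] -0.004 | at [ 0.6223 -0.0334  0.0508] yaw 5.91 F [ 0.2  0.2 -2.3] w 0.391 t 31.675 q [-10.  14. 101.  -0.  65.  74.]
```

View pics/t13.png

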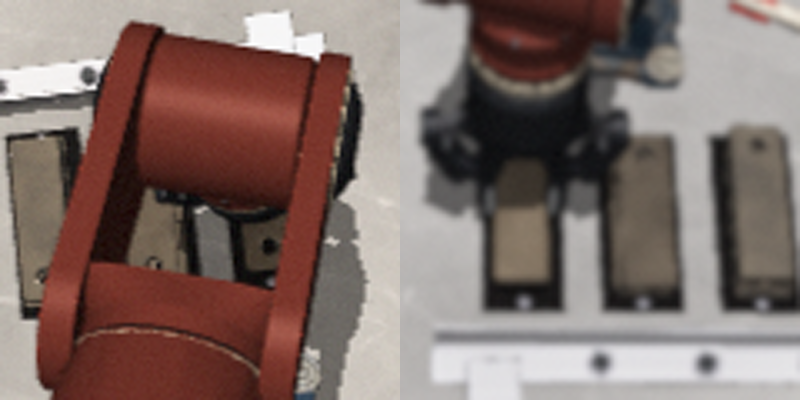

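Strip is over pad_1 and aligned. I'll lower it to about z 0.027.

```bash
python3 -m crank '[[-0.005,-0.006,0.02,-0.004,0.3],[-0.005,-0.006,0.04,-0.004,0.3],[-0.005,-0.006,0.046,-0.004,0.3],[-0.005,-0.006,0.046,-0.004,0.3]]'|egrep 'pos|force|wid'; python3 -m crank '[[0,0,0.003,0,0.3],[0,0,0.003,0,0.3]]'|egrep 'pos|force|wid'
```

```text
tool_pos: [0.6182, -0.0302, 0.0262]
wrist_force: [-2.9, 1.6, 3.8]
gripper_width: 0.394
tool_pos: [0.6183, -0.0302, 0.0261]
wrist_force: [-7.9, 2.1, 12.3]
gripper_width: 0.394
```

```bash
python3 -m crank '[[0,0,-0.004,0,0.45],[0,0,-0.004,0,0.52],[0,0,-0.004,0,0.52],[0,0,-0.004,0,0.52]]'|egrep 'pos|force|wid';python3 -m crank '[[0,0,-0.08,0,0.52],[0,0,-0.16,0,0.52],[0,0,-0.3,0,0.52],[0,0,-0.34,0,0.52],[0,0,-0.34,0,0.52]]'|egrep 'pos|force|wid'; python3 go.py .6 -.3 .22 6.1
```

```text
tool_pos: [0.6185, -0.0304, 0.0264]
wrist_force: [0.4, -0.3, 0.3]
gripper_width: 0.519
tool_pos: [0.6204, -0.0307, 0.2004]
wrist_force: [-0.8, 0.4, -0.2]
gripper_width: 0.52
row [-0.098  0.531 -0.039] -0.0 | at [ 0.6204 -0.0307  0.2004] yaw 6.09 F [-0.8  0.4 -0.2] w 0.52 t 33.55 q [-10.   4.  96.   0.  79.  74.]
```

Moving clear so I can check everything.

```bash
python3 -m crank '[[-0.098,0.531,-0.039,0,0.52],[-0.098,0.531,-0.039,0,0.52],[-0.098,0.531,-0.039,0,0.52],[-0.098,0.531,-0.039,0,0.52],[-0.098,0.531,-0.039,0,0.52]]'|egrep 'pos|force|wid';python3 -m crank '[[0,0,0,0,0.52],[0,0,0,0,0.52],[0,0,0,0,0.52]]'|egrep 'pos'; python3 - <<'E'
from meas import *
pads=[(.6205,-.0305,.0075,.016),(.612,.0485,.018,.03),(.604,.128,.03,.042),(.595,.2075,.049,.065)]
for n in('top','scene'):
    p,d=grab_frame(n); W=cloud(n,d)
    for x,y,a,b in pads:
        m=(abs(W[...,1]-y)<.036)&(abs(W[...,0]-x)<.075)&(W[...,2]>a)&(W[...,2]<b); Q=W[m]
        print(n,len(Q),rect(Q[:,:2]),round(float(np.median(Q[:,2])),4))
    Q=W[(W[...,1]>-.43)&(W[...,1]<-.3)&(W[...,0]>.55)&(W[...,0]<.66)&(W[...,2]>.055)&(W[...,2]<.07)]
    if len(Q)>20: print('tape',rect(Q[:,:2]))
    c=p[140:260,170:350] if n=='top' else p[150:250,310:460]
    cv2.imwrite(f'pics/end_{n}.png',cv2.resize(c,None,fx=4,fy=4,interpolation=cv2.INTER_CUBIC)[...,::-1])
E
```

```text
tool_pos: [0.5965, -0.3025, 0.2136]
wrist_force: [-0.8, 0.7, 0.9]
gripper_width: 0.521
tool_pos: [0.5983, -0.2977, 0.2157]
top 619 (array([ 0.6174, -0.0331]), [43.7, 119.3], np.float32(3.7)) 0.01
top 712 (array([0.6111, 0.0489]), [42.5, 118.0], np.float32(6.1)) 0.0221
top 714 (array([0.6019, 0.1276]), [36.6, 120.1], np.float32(5.9)) 0.0343
top 650 (array([0.5938, 0.2071]), [31.2, 117.5], np.float32(6.1)) 0.0539
scene 482 (array([ 0.6226, -0.0311]), [63.8, 133.7], np.float32(0.6)) 0.0104
scene 525 (array([0.6122, 0.0491]), [42.8, 119.6], np.float32(7.8)) 0.0223
scene 516 (array([0.6042, 0.1269]), [37.0, 121.5], np.float32(6.3)) 0.0347
scene 457 (array([0.5946, 0.2064]), [31.3, 121.5], np.float32(5.9)) 0.0545
tape (array([ 0.6112, -0.3626]), [35.6, 66.8], np.float32(85.7))
```

View pics/end_top.png

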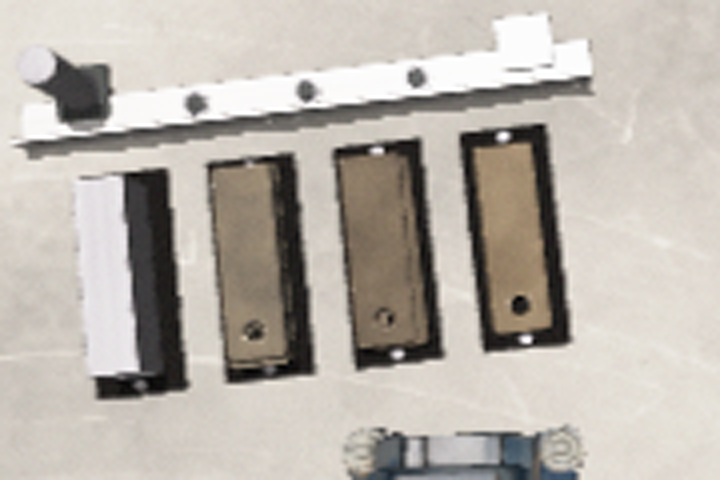

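View pics/end_scene.png

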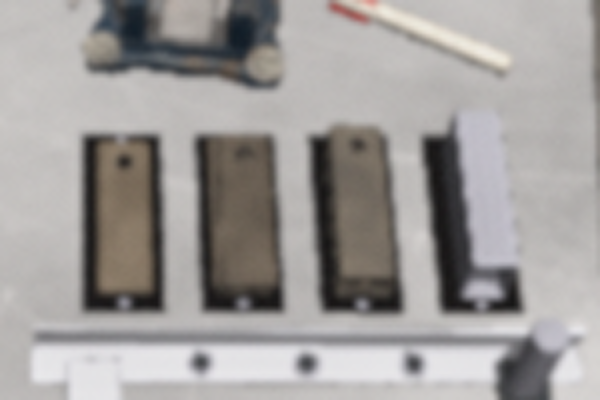

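All four pieces lie centred on their pads, with the tube next to the post in both views. The strip's depth outline is noisy, but in the picture (top view x 472–550, pad x 462–568) it sits within about 2–3 mm. The tape reads the same position as before.

```bash
python3 -c "
from rig import *
s=sense();print(s['time_s'],s['joint_velocities'].round(2));print(finish_job())"
```

```text
34.65 [-0.37  0.03 -0.26 -0.06  0.07 -0.05]
the job is handed in; nothing more can be done
None
```

I laid all four pieces on the pads in order from the post end: tube on pad_4, high stack on pad_3, low stack on pad_2, strip on pad_1. I handed the job in at about 34.7 s, with the gripper open and clear of everything. `finish_job()` reported no verdict.

**Tube and stacks:** in the last depth checks from both cameras, their centres were within about 2 mm of the pad centres. Their angles were within about 2° of the pads', and their top heights matched pieces resting flat on the pads.

**Strip:** its depth outline was the one check that disagreed. It lies only a few millimetres above the pad, so the outline picked up pad pixels. It gave sizes that don't match the strip (44 and 64 mm wide against 36 mm) and angles of 3.7° and 0.6° against 6.1° for the pad. Both pictures show it flat, parallel to the pad and centred to within about 2–3 mm, and its top height of about 10 mm fits.

**Tape measure:** it reads within about 1 mm of its starting position. Only the scene camera could see it in the last check, as nothing usable came from the top view.

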